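Set the iris lever of an inspection light base to its working mark

ROBOT

A 6-joint arm with a two-finger parallel gripper is mounted at the origin on the work surface. World frame = base frame: x ahead of the robot, y to its left, z up, the work surface at z = 0. Lengths are in mm, angles in degrees, forces in N, time in s.
With the tool pointing down it reaches from about 350 to 850 mm from the base axis. Payload 8.1 kg.
Tool frame: the origin (TCP) lies at the very end of the fingers, on their centre line; the grasp point (between the pads) lies 19 mm behind it (r.grip_depth is the distance from the TCP to the grasp point, in mm); z points along the fingers, y is the direction in which the jaws open and shut (so a half turn about z gives the same grasp; the last joint's range is limited). The gripper opens to 85 mm and grips with 20 to 120 N. Pads are 22 mm wide; open, the fingers measure 114 mm over their backs; the gripper's body (76 mm by 85 mm) begins 54 mm behind the grasp point. The pads swing forward as they close: fully open they stand 13 mm farther back than shut.
Start: joints at [71.998, 7.471, 85.268, -0, 87.261, -4.893], TCP at [136.063, 584.373, 231.292] pointing down, gripper open.
Joint ranges: [-169.43, 169.43], [-51.17, 129.36], [1.28, 143.12], [-76.62, 256.62], [0, 156.53], [-152.29, 152.29]. Speed limits (degrees/s): [136.94, 136.94, 159.86, 180, 180, 180].

INTERFACE

Orientations are given as [roll, pitch, yaw] about the fixed x, y, z axes, in that order (R = Rz(yaw) Ry(pitch) Rx(roll)).
In Python, from bench import r gives the robot as it stands.
- The arm moves only by the tool move_arm, never from a script. Its argument "series" is a list of rows, each an object with "gripper": the opening, from 0 (shut) to 1 (fully open); "translation": the shift along the tool's x, y, z in mm, a list of three; "twist": the turn, a rotation vector about the tool's x, y, z in degrees, a list of three. In form: [{"gripper": gripper, "translation": [tx, ty, tz], "twist": [ax, ay, az]}, ...]. A call has 1 to 8 rows; each row shifts and turns the pose as measured when the row begins, along the tool's axes as they then stand; what a row does not reach is not made up. A row lasts 1/12 s, in which the tool goes at most 41.7 mm and 7.16 degrees, less where a joint would pass 70% of its speed; a pose out of reach is approached as far as the arm can. A call is refused whole if a number of a shift passes 41.7 or a number of a turn 7.16, either way. A call with a gripper value outside its range is refused whole. The fingers move at their own pace and stop on an object; "force" is the grip in N (left out, the last holds). Time passes only in rows, so rows that do not move let the fingers close. It gives the time, the measured TCP pose, the force and the opening at its end, in the units of the state.
- r.sense(): the state, without advancing time (a new reading comes with each control period).
- r.snapshot(name): name is "side" or "top" or "wrist"; returns a dict with "pixels" (384x512x3 uint8, red, green, blue), "fovy" (degrees; the focal length in pixels is half the picture's height over the tangent of half this angle, whatever the lens; pixels are square), "cx", "cy" (the principal point, pixels), "xyz" and "orientation" of the camera in the world; the wrist camera has in their place "hand_eye" (4x4, takes a point from camera to tool coordinates, whose origin is the TCP and whose axes are the flange's). Camera axes: x right, y down, z forward; pixel columns grow to the right and rows downward; lengths in mm; the calibration is good to about 2 mm. The wrist camera is an equidistant fisheye: a pixel r from the principal point sees the ray r / f radians off the axis. A picture is of the moment at which its call begins: read the wrist's pose just before it. There is no depth.
- r.hand_in(): hands the job in, once; it reports no verdict.
The state is a dict: "time": time; "joint_pos": joint angles; "qd": joint speeds; "joint_efforts": joint torques, N m; "tool_pos": TCP position; "tcp_rot": TCP orientation; "ft_force": force on the tool from outside, world axes, zero at the start; "wrist_torque": the same for the moment, N m; "finger_gap": finger opening in mm.
Only numpy, scipy, OpenCV 4.12 (cv2) and the standard library are available. Lean on these libraries where they do the work, as an engineer would, in place of code of your own. Each camera call takes 0.05 s, during which the arm holds its last target. There are 200 camera calls.

TASK

Set the iris of the light base for looking at inks: with the fingertips against the side of the upright pin on the iris lever, gently push the lever round to its fully open stop (the end of the scale with the engraved circle), then push it back from the other side until its pointer is on the scale's one long mark, and leave it there. Only push the pin, do not grip or force it, and leave the bottles, cup, jar, pen and loupe where they are.

Things in the scene. Friction and masses are not known exactly. Their poses are not given: they have to be found in the camera images.
- light_base: fixed inspection light base: flat grey housing, top 70 mm above the table. Origin on the table below the iris ring's axis; x to the rear, y left, z up. Housing: 135 mm to front and each side of the axis, 175 mm to the rear. On top a dark knurled ring, 128 mm across, 16 mm high, turns and carries a lever in the front half. Rear column (148 mm behind the axis, 190 mm high) holds a magnifier
- iris (a joint): angle of iris ring and lever, rad: 0 = closed stop, 2.094 = fully open stop; grows anticlockwise from above. In the light_base frame the lever points along 120 degrees plus this angle, so front left (small white dot) when closed, front right (engraved white circle, 15 mm) when open. Even friction: about 2.5 N sideways at the pin turns it; stays put, no spring
- pin (a point): upright round aluminium pin on the lever, 12 mm thick, 88 mm from the ring's axis, standing 86 to 128 mm above the table, free all round above the lever; point on its axis 107 mm above the table. The flat lever arm below it, 10 mm wide, lies 80 to 86 mm above the table and ends in a pointer nose 104 mm from the axis, at the scale's inner edge
- long_mark (a point): the one long mark of the scale: white radial line 22 x 2.6 mm on the black arc on the housing's top, 104 to 126 mm from the ring's axis (point at 115 mm, 70 mm above the table). The other marks, every 15 degrees from stop to stop, are 7 mm long; this is the fourth from the closed end, counting the one at the stop. The pointer is on it when joint iris reads 0.785
- ink_a_mid (a point): closed brown glass ink bottle with a white screw cap and blank label, 40 mm across, 72 mm tall; point half-way up its axis; a bystander, on the table to the left of the housing
- ink_b_mid (a point): closed brown glass ink bottle with a white screw cap and blank label, 40 mm across, 72 mm tall; point half-way up its axis; a bystander, on the table in front of the housing
- ink_c_mid (a point): closed brown glass ink bottle with a white screw cap and blank label, 40 mm across, 72 mm tall; point half-way up its axis; a bystander, on the housing's top at its rear left corner
- cup_mid (a point): empty white paper cup, 80 mm across the rim, 95 mm tall; point half-way up; a bystander, on the table to the right of the housing
- jar_mid (a point): empty green glass rinsing jar, 70 mm across, 85 mm tall; point half-way up; a bystander, on the table to the left of the housing, behind ink_a
- pen_mid (a point): black dip pen, 12 mm thick, 180 mm long, lying on the table in front of the housing; point on its axis; a bystander
- loupe_mid (a point): small black folding loupe, 36 x 36 x 40 mm, standing on the housing's top at its rear right corner; point half-way up; a bystander

How it is judged (in metres and radians):
On the way:
1. the lever is pushed to its fully open stop (within about 4 degrees) (value of joint iris above 2.02 rad), for 0.1 s.
At the end, for the whole second after the job is handed in: the lever has been to its open stop and now rests with its pointer on the long mark (within 0.05 rad, about 3 degrees; the marks are 15 degrees apart), and every bystander is within 15 mm of where it stood (value of joint iris between 0.735 and 0.835 rad and velocity of joint iris between -0.02 and 0.02 rad/s and distance of each of ink_a_mid, ink_b_mid, ink_c_mid, cup_mid, jar_mid, pen_mid, loupe_mid from where it was at the start of the episode below 0.015 m); the robot touches nothing.
It fails at once if the pin, lever or ring is gripped or forced (more than 30 N from the fingers) (contact force between the fingers and iris above 30 N).
It fails at once if a bystander is lifted, carried or knocked away (moved over 20 mm) (distance of any of ink_a_mid, ink_b_mid, ink_c_mid, cup_mid, jar_mid, pen_mid, loupe_mid from where it was at the start of the episode above 0.02 m).
It also fails if it takes over 54 s, if anything falls off the work surface, if the arm or the gripper's body presses on something with over 40 N, if the wrist force passes 120 N, or if a joint passes its speed limit or range.

## Working session

There is one attempt and no reset: what is moved stays moved. The work goes in short steps, Python scripts to look and compute and a tool call to move; the robot and the scene stay as the last step left them, time stands still between calls to the robot, and variables do not carry over. Pictures are saved under pics/ and viewed, about 8 in all and at most 12, crops included, and the job is handed in when it is done.

Besides the shell and the picture viewer there is one more tool, called after ">>>" by a JSON object that holds its "name" and its "arguments", one argument or row to a line. move_arm: Moves the arm, as the interface text tells. Its arguments: {"type":"object","properties":{"series":{"type":"array"},"force":{"type":"number"}},"required":["series"]}

```bash
mkdir -p pics; ls
python3 - <<'E'
from bench import r
import cv2
print(r.sense())
for n in ["top","side","wrist"]:
    s=r.snapshot(n); cv2.imwrite(f"pics/{n}0.png",s["pixels"][:,:,::-1]); print({k:v for k,v in s.items() if k!="pixels"})
E
```

```text
pics
{'time': 0.0, 'joint_pos': array([ 7.19971509e+01,  7.51453764e+00,  8.53289996e+01,  6.31028880e-04,
        8.72611574e+01, -4.89381542e+00]), 'qd': array([ 0.04024468, -0.06172879, -0.00257033, -0.04376766, -0.03633876,
       -0.0492367 ]), 'joint_efforts': array([ 2.45843812e-04, -5.69420886e+01, -5.00535822e+01, -3.37044239e-04,
        1.49898708e-02, -7.72209773e-05]), 'tool_pos': array([135.89652811, 583.85006316, 230.25305443]), 'tcp_rot': array([-1.79895741e+02, -9.55938237e-03,  1.66890927e+02]), 'ft_force': array([-0.48839553,  0.31560029,  1.09706589]), 'wrist_torque': array([-0.00661632,  0.02023581,  0.03814017]), 'finger_gap': 85.47783223980672}
{'fovy': 43.575086769831174, 'cx': 252.70000790658779, 'cy': 187.89190949839355, 'xyz': array([ 493.26199229,   63.52839926, 1074.70460198]), 'orientation': array([-174.31356486,   -0.51101699,  -90.77546961])}
{'fovy': 43.078785545387845, 'cx': 252.09951050151685, 'cy': 189.12488808004005, 'xyz': array([ 185.95772185, -603.74690574,  898.10945261]), 'orientation': array([-134.83097534,    0.46194914,  -33.02137399])}
{'fovy': 65.70646984690485, 'cx': 259.88093154198674, 'cy': 195.5781443120133, 'hand_eye': array([[-1.06272099e-04, -9.50029562e-01, -3.12159928e-01,
         8.15960871e+01],
       [ 9.99999944e-01, -2.34257308e-06, -3.33311774e-04,
         2.74058811e-01],
       [ 3.15924781e-04, -3.12159946e-01,  9.50029509e-01,
        -1.43153652e+02],
       [ 0.00000000e+00,  0.00000000e+00,  0.00000000e+00,
         1.00000000e+00]])}
```

View pics/top0.png

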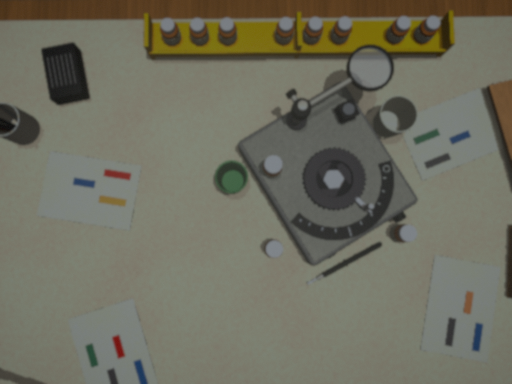

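View pics/side0.png

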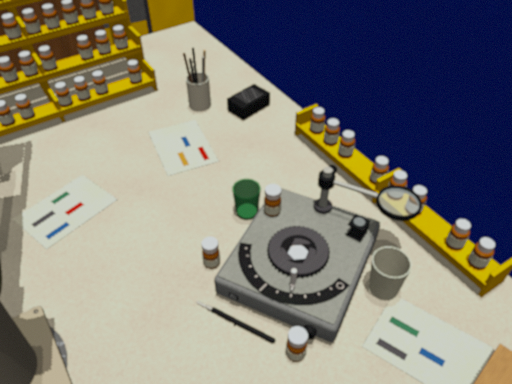

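Top view: ring centre is near (334,178), the lever pin near (363,203), and the open circle near (386,169). The housing's front faces down-right. I'll enlarge the top crop.

Run:
```python
import cv2
a=cv2.imread("pics/top0.png")[135:275,230:430]
cv2.imwrite("pics/top0c.png",cv2.resize(a,None,fx=4,fy=4,interpolation=cv2.INTER_CUBIC))
```

```text
(no output)
```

View pics/top0c.png

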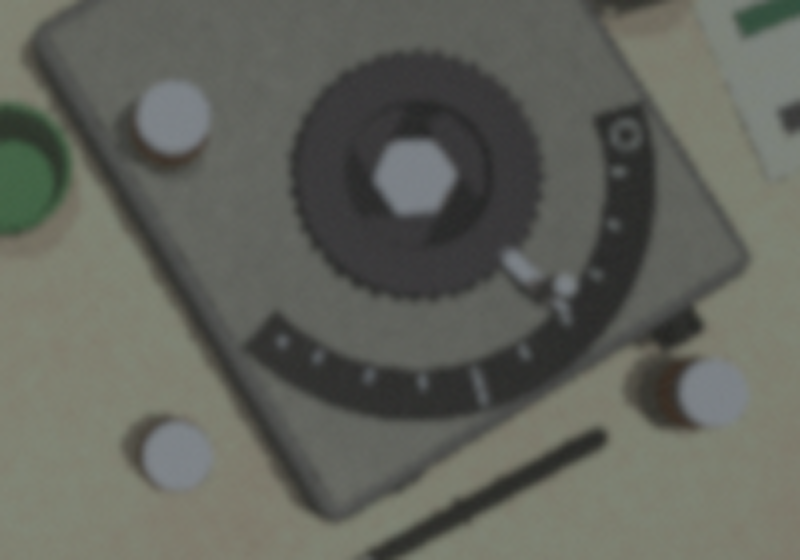

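Crop: ring centre is at (417,175), pin top (566,285), long mark (475,370)–(487,405), circle (626,135) and closed dot (283,342).

```bash
cat > h.py <<'E'
import numpy as np
from scipy.spatial.transform import Rotation as R
def ray(s,u,v):
    f=192/np.tan(np.radians(s["fovy"]/2))
    d=R.from_euler("xyz",s["orientation"],degrees=True).apply([(u-s["cx"])/f,(v-s["cy"])/f,1])
    return s["xyz"],d
def at_z(s,u,v,z):
    p,d=ray(s,u,v); return p+d*(z-p[2])/d[2]
E
python3 - <<'E'
from bench import r
from h import *
s=r.snapshot("top")
P={k:at_z(s,230+(u-1.5)/4,135+(v-1.5)/4,z) for k,(u,v,z) in dict(axis=(417,174.5,86),pin=(566,285,128),lm0=(475,370,70),lm1=(487,405,70),circ=(626,135,70),dot=(283,342,70),inkb=(713,393,72),inka=(178,455,72),inkc=(174,118,142),penR=(603,436,6),cL=(335,518,70),cR=(747,262,70)).items()}
c=P["axis"]
for k,p in P.items():
    d=p-c; print(k,p.round(1),"r",np.hypot(*d[:2]).round(1),"ang",np.degrees(np.arctan2(d[1],d[0])).round(1))
E
```

```text
axis [ 609.6 -115.4   86. ] r 0.0 ang 0.0
pin [ 548.7 -179.9  128. ] r 88.7 ang -133.3
lm0 [ 508.3 -145.5   70. ] r 105.6 ang -163.4
lm1 [ 490.  -151.2   70. ] r 124.8 ang -163.3
circ [ 631.1 -229.7   70. ] r 116.3 ang -79.3
dot [524.2 -45.5  70. ] r 110.3 ang 140.7
inkb [ 494.7 -268.9   72. ] r 191.8 ang -126.8
inka [466.4  10.5  72. ] r 190.6 ang 138.7
inkc [632.4  13.2 142. ] r 130.7 ang 80.0
penR [ 471.9 -228.6    6. ] r 178.3 ang -140.6
cL [432.9 -70.3  70. ] r 182.3 ang 165.7
cR [ 563.  -290.7   70. ] r 181.4 ang -104.9
```

>>> {"name": "move_arm", "arguments": {
  "series": [
    {"gripper": 0, "translation": [-26, -30, 0], "twist": [0, 0, 0]},
    {"gripper": 0, "translation": [-26, -30, 0], "twist": [0, 0, 0]},
    {"gripper": 0, "translation": [-26, -30, 0], "twist": [0, 0, 0]},
    {"gripper": 0, "translation": [-26, -30, 0], "twist": [0, 0, 0]},
    {"gripper": 0, "translation": [-26, -30, 0], "twist": [0, 0, 0]},
    {"gripper": 0, "translation": [-26, -30, 0], "twist": [0, 0, 0]},
    {"gripper": 0, "translation": [-26, -30, 0], "twist": [0, 0, 0]},
    {"gripper": 0, "translation": [-26, -30, 0], "twist": [0, 0, 0]}
  ],
  "force": 20
}}

```text
time: 0.87
tool_pos: [284.0, 296.5, 224.9]
tcp_rot: [-179.6, -0.2, 167.6]
ft_force: [0.6, 0.2, 0.7]
finger_gap: -0.2
```

>>> {"name": "move_arm", "arguments": {
  "series": [
    {"gripper": 0, "translation": [-26, -30, 0], "twist": [0, 0, 0]},
    {"gripper": 0, "translation": [-26, -30, 0], "twist": [0, 0, 0]},
    {"gripper": 0, "translation": [-26, -30, 0], "twist": [0, 0, 0]},
    {"gripper": 0, "translation": [-26, -30, 0], "twist": [0, 0, 0]},
    {"gripper": 0, "translation": [-26, -30, 0], "twist": [0, 0, 0]},
    {"gripper": 0, "translation": [-26, -30, 0], "twist": [0, 0, 0]},
    {"gripper": 0, "translation": [-26, -30, 0], "twist": [0, 0, 0]},
    {"gripper": 0, "translation": [0, 0, 0], "twist": [0, 0, 0]}
  ]
}}

```text
time: 1.53
tool_pos: [421.3, 33.2, 226.8]
tcp_rot: [-179.6, 0.2, 167.3]
ft_force: [1.0, 0.7, -0.6]
finger_gap: 0.0
```

>>> {"name": "move_arm", "arguments": {
  "series": [
    {"gripper": 0, "translation": [-26, -29, 0], "twist": [0, 0, 0]},
    {"gripper": 0, "translation": [-26, -29, 0], "twist": [0, 0, 0]},
    {"gripper": 0, "translation": [-26, -29, 0], "twist": [0, 0, 0]},
    {"gripper": 0, "translation": [-26, -29, 0], "twist": [0, 0, 0]},
    {"gripper": 0, "translation": [-26, -29, 0], "twist": [0, 0, 0]},
    {"gripper": 0, "translation": [0, 0, 0], "twist": [0, 0, 7]},
    {"gripper": 0, "translation": [0, 0, 0], "twist": [0, 0, 7]},
    {"gripper": 0, "translation": [0, 0, 0], "twist": [0, 0, 7]}
  ]
}}

```text
time: 2.2
tool_pos: [517.5, -147.0, 224.5]
tcp_rot: [-179.7, 0.1, 145.9]
ft_force: [-0.4, 0.1, -0.5]
finger_gap: 0.1
```

>>> {"name": "move_arm", "arguments": {
  "series": [
    {"gripper": 0, "translation": [0, 0, 0], "twist": [0, 0, 7]},
    {"gripper": 0, "translation": [0, 0, 15], "twist": [0, 0, 4]},
    {"gripper": 0, "translation": [0, 0, 15], "twist": [0, 0, 0]},
    {"gripper": 0, "translation": [0, 0, 15], "twist": [0, 0, 0]},
    {"gripper": 0, "translation": [0, 0, 0], "twist": [0, 0, 0]}
  ]
}}

```text
time: 2.62
tool_pos: [517.7, -148.4, 177.7]
tcp_rot: [-179.7, 0.2, 133.9]
ft_force: [0.1, -1.0, 0.0]
finger_gap: 0.3
```

```bash
cat >> h.py <<'E'
def wrist_px(st,s,p):
    T=s["hand_eye"]; q=R.from_euler("xyz",st["tcp_rot"],degrees=True).inv().apply(np.array(p)-st["tool_pos"])
    c=T[:3,:3].T@(q-T[:3,3]); th=np.arctan2(np.hypot(c[0],c[1]),c[2]); f=192/np.tan(np.radians(s["fovy"]/2))
    return np.array([s["cx"],s["cy"]])+f*th*c[:2]/np.hypot(c[0],c[1])
E
python3 - <<'E'
from bench import r
from h import *
import cv2
st=r.sense(); s=r.snapshot("wrist"); a=s["pixels"][:,:,::-1].copy()
for p in [(548.7,-179.9,128),(508.3,-145.5,70),(490,-151.2,70),(631.1,-229.7,70),(609.6,-115.4,86)]:
    u=wrist_px(st,s,p); print(p,u.round(1)); cv2.circle(a,tuple(int(x) for x in u.round()),2,(0,0,255),-1)
cv2.imwrite("pics/w1.png",cv2.resize(a,None,fx=1.5,fy=1.5))
E
```

```text
(548.7, -179.9, 128) [261.6 272.6]
(508.3, -145.5, 70) [255.8 184.8]
(490, -151.2, 70) [236.2 175.4]
(631.1, -229.7, 70) [284.1 313.7]
(609.6, -115.4, 86) [358.2 241.3]
```

View pics/w1.png

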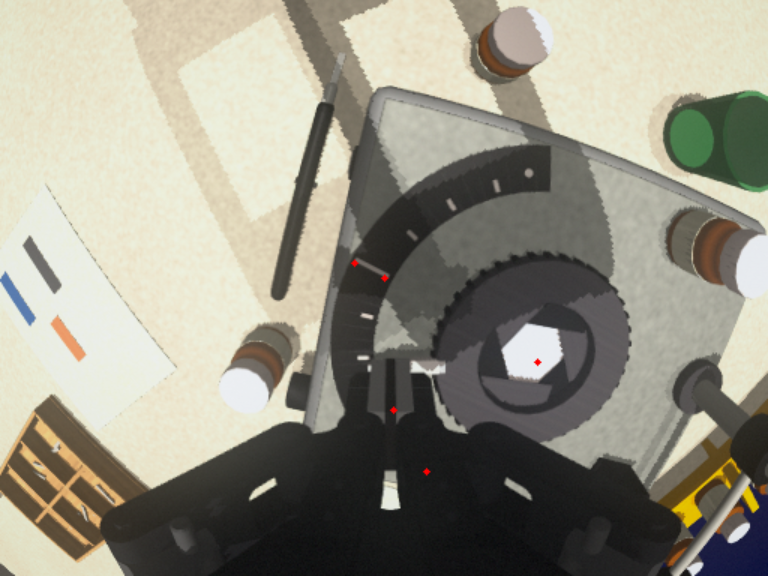

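The wrist view matches the projections: the long mark is at (355,263)–(385,278) and the pin is hidden just behind the fingers. I'm descending beside the pin on the closed-stop side.

>>> {"name": "move_arm", "arguments": {
  "series": [
    {"gripper": 0, "translation": [0, 0, 20], "twist": [0, 0, -3]},
    {"gripper": 0, "translation": [0, 0, 20], "twist": [0, 0, 0]},
    {"gripper": 0, "translation": [0, 0, 20], "twist": [0, 0, 0]},
    {"gripper": 0, "translation": [0, 0, 15], "twist": [0, 0, 0]},
    {"gripper": 0, "translation": [0, 0, 0], "twist": [0, 0, 0]}
  ]
}}

```text
time: 3.08
tool_pos: [522.2, -150.2, 108.8]
tcp_rot: [-179.9, 0.7, 137.2]
ft_force: [-0.7, 0.8, -0.6]
finger_gap: 0.1
```

>>> {"name": "move_arm", "arguments": {
  "series": [
    {"gripper": 0, "translation": [-5, 0, 0], "twist": [0, 0, 0]},
    {"gripper": 0, "translation": [-5, 0, 0], "twist": [0, 0, 0]},
    {"gripper": 0, "translation": [-5, 0, 0], "twist": [0, 0, 0]},
    {"gripper": 0, "translation": [-3, 0, 0], "twist": [0, 0, 0]}
  ]
}}

```text
time: 3.42
tool_pos: [538.6, -163.9, 114.2]
tcp_rot: [-180.0, 1.0, 137.3]
ft_force: [0.9, -0.7, -0.2]
finger_gap: 0.2
```

>>> {"name": "move_arm", "arguments": {
  "series": [
    {"gripper": 0, "translation": [0, -4, 6], "twist": [0, 0, 0]},
    {"gripper": 0, "translation": [0, 0, 6], "twist": [0, 0, 0]},
    {"gripper": 0, "translation": [0, 0, 0], "twist": [0, 0, 0]}
  ]
}}

```text
time: 3.67
tool_pos: [538.3, -168.6, 104.4]
tcp_rot: [179.9, 1.2, 137.2]
ft_force: [-0.4, 0.6, -0.0]
finger_gap: -0.1
```

>>> {"name": "move_arm", "arguments": {
  "series": [
    {"gripper": 0, "translation": [-4, 0, 0], "twist": [0, 0, 0]},
    {"gripper": 0, "translation": [-4, -1, 0], "twist": [0, 0, -3]},
    {"gripper": 0, "translation": [-4, -1, 0], "twist": [0, 0, -3]}
  ]
}}

```text
time: 3.92
tool_pos: [545.1, -177.1, 103.8]
tcp_rot: [180.0, 1.0, 143.3]
ft_force: [-1.2, 2.2, 1.8]
finger_gap: 0.0
```

Contact confirmed at about 2.5 N. I'll follow the arc.

>>> {"name": "move_arm", "arguments": {
  "series": [
    {"gripper": 0, "translation": [-5, -1, 0], "twist": [0, 0, -3.3]},
    {"gripper": 0, "translation": [-5, -1, 0], "twist": [0, 0, -3.3]},
    {"gripper": 0, "translation": [-5, -1, 0], "twist": [0, 0, -3.3]},
    {"gripper": 0, "translation": [-5, -1, 0], "twist": [0, 0, -3.3]}
  ]
}}

```text
time: 4.25
tool_pos: [559.6, -190.3, 103.4]
tcp_rot: [-179.8, 0.8, 157.2]
ft_force: [-2.6, 1.7, 2.5]
finger_gap: -0.2
```

>>> {"name": "move_arm", "arguments": {
  "series": [
    {"gripper": 0, "translation": [-5, -1, 0], "twist": [0, 0, -3.3]},
    {"gripper": 0, "translation": [-5, -1, 0], "twist": [0, 0, -3.3]},
    {"gripper": 0, "translation": [-5, -1, 0], "twist": [0, 0, -3.3]},
    {"gripper": 0, "translation": [-4, -1, 0], "twist": [0, 0, -2.6]},
    {"gripper": 0, "translation": [-4, -1, 0], "twist": [0, 0, -2.6]}
  ]
}}

```text
time: 4.67
tool_pos: [579.7, -201.6, 102.7]
tcp_rot: [-179.7, 0.4, 173.2]
ft_force: [-2.0, 1.2, 2.0]
finger_gap: -0.2
```

>>> {"name": "move_arm", "arguments": {
  "series": [
    {"gripper": 0, "translation": [-3, -0.6, 0], "twist": [0, 0, -2]},
    {"gripper": 0, "translation": [-3, -0.6, 0], "twist": [0, 0, -2]}
  ]
}}

```text
time: 4.83
tool_pos: [585.3, -203.7, 102.3]
tcp_rot: [-179.7, 0.3, 177.4]
ft_force: [-2.9, 0.7, 1.5]
finger_gap: 0.1
```

>>> {"name": "move_arm", "arguments": {
  "series": [
    {"gripper": 0, "translation": [-2, -0.4, 0], "twist": [0, 0, -1.3]},
    {"gripper": 0, "translation": [-2, -0.4, 0], "twist": [0, 0, -1.3]},
    {"gripper": 0, "translation": [-2, -0.4, 0], "twist": [0, 0, -1.3]}
  ]
}}

```text
time: 5.08
tool_pos: [591.1, -205.4, 101.9]
tcp_rot: [-179.7, 0.1, -178.4]
ft_force: [-2.9, 0.5, 1.8]
finger_gap: 0.1
```

>>> {"name": "move_arm", "arguments": {
  "series": [
    {"gripper": 0, "translation": [-2, -0.2, 0], "twist": [0, 0, 0]}
  ]
}}

```text
time: 5.17
tool_pos: [593.2, -205.6, 101.8]
tcp_rot: [-179.7, 0.1, -178.3]
ft_force: [-3.5, 0.7, 1.6]
finger_gap: 0.1
```

>>> {"name": "move_arm", "arguments": {
  "series": [
    {"gripper": 0, "translation": [-2, -0.2, 0], "twist": [0, 0, 0]}
  ]
}}

```text
time: 5.25
tool_pos: [595.1, -205.8, 101.8]
tcp_rot: [-179.7, 0.1, -178.3]
ft_force: [-10.9, 0.6, 4.0]
finger_gap: -0.1
```

Force jumped to 11 N, so the lever is at the stop. I'll hold briefly, then back off.

>>> {"name": "move_arm", "arguments": {
  "series": [
    {"gripper": 0, "translation": [-0.5, 0, 0], "twist": [0, 0, 0]},
    {"gripper": 0, "translation": [0, 0, 0], "twist": [0, 0, 0]},
    {"gripper": 0, "translation": [0, 0, 0], "twist": [0, 0, 0]}
  ]
}}

```text
time: 5.5
tool_pos: [594.9, -205.7, 101.6]
tcp_rot: [-179.7, -0.1, -178.4]
ft_force: [-2.7, 1.8, 1.2]
finger_gap: -0.1
```

>>> {"name": "move_arm", "arguments": {
  "series": [
    {"gripper": 0, "translation": [8, 0, 0], "twist": [0, 0, 0]},
    {"gripper": 0, "translation": [10, 0, 0], "twist": [0, 0, 0]},
    {"gripper": 0, "translation": [0, 0, -20], "twist": [0, 0, 0]},
    {"gripper": 0, "translation": [0, 0, -20], "twist": [0, 0, 0]},
    {"gripper": 0, "translation": [0, 0, -20], "twist": [0, 0, 0]},
    {"gripper": 0, "translation": [0, 0, 0], "twist": [0, 0, 0]}
  ]
}}

```text
time: 6.0
tool_pos: [574.2, -205.7, 160.8]
tcp_rot: [-179.8, -0.1, -178.5]
ft_force: [0.1, 0.5, 1.4]
finger_gap: -0.2
```

Run:
```python
from bench import r
import cv2
s=r.snapshot("side"); cv2.imwrite("pics/s2.png",cv2.resize(s["pixels"][170:350,200:420,::-1],None,fx=3.5,fy=3.3,interpolation=cv2.INTER_CUBIC))
```

```text
(no output)
```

View pics/s2.png

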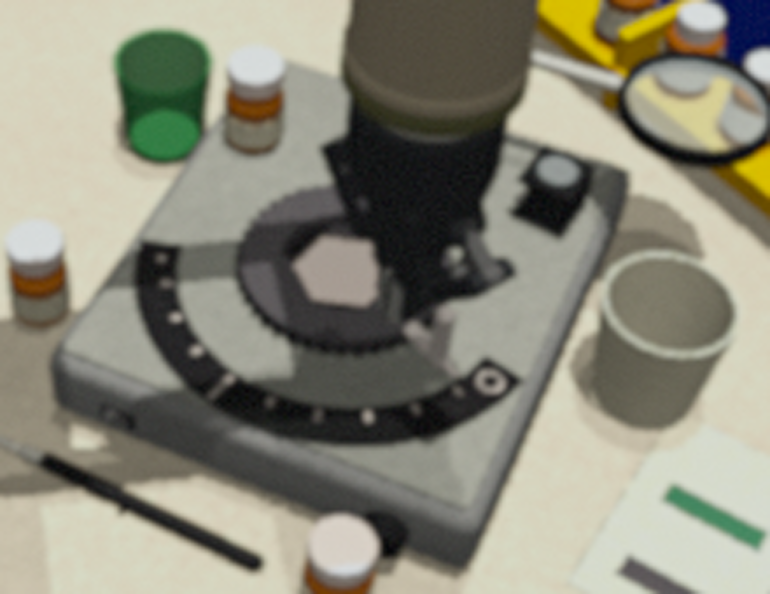

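The side view shows the iris wide open and the lever, seen from (430,340), at the last short mark beside the circle at (489,380). That agrees with the contact estimate of -88.5° against the expected open stop. Bystanders haven't moved. Next I cross over the pin to its other side.

>>> {"name": "move_arm", "arguments": {
  "series": [
    {"gripper": 0, "translation": [-20, 0, 0], "twist": [0, 0, 0]},
    {"gripper": 0, "translation": [-20, 0, 0], "twist": [0, 0, 0]},
    {"gripper": 0, "translation": [-20, 0, 0], "twist": [0, 0, 0]},
    {"gripper": 0, "translation": [-14, 0, 0], "twist": [0, 0, 0]},
    {"gripper": 0, "translation": [0, 0, 0], "twist": [0, 0, 0]}
  ]
}}

```text
time: 6.47
tool_pos: [647.2, -203.1, 153.3]
tcp_rot: [-179.9, -0.3, -178.6]
ft_force: [1.0, 0.3, 0.1]
finger_gap: -0.1
```

>>> {"name": "move_arm", "arguments": {
  "series": [
    {"gripper": 0, "translation": [0, 0, 20], "twist": [0, 0, 0]},
    {"gripper": 0, "translation": [0, 0, 20], "twist": [0, 0, 0]},
    {"gripper": 0, "translation": [0, 0, 10], "twist": [0, 0, 0]},
    {"gripper": 0, "translation": [0, 0, 0], "twist": [0, 0, 0]}
  ]
}}

```text
time: 6.8
tool_pos: [645.2, -203.0, 98.4]
tcp_rot: [-179.9, -0.4, -178.6]
ft_force: [-0.1, -0.2, -0.4]
finger_gap: -0.1
```

>>> {"name": "move_arm", "arguments": {
  "series": [
    {"gripper": 0, "translation": [5, 0, 0], "twist": [0, 0, 0]},
    {"gripper": 0, "translation": [5, 0, 0], "twist": [0, 0, 0]},
    {"gripper": 0, "translation": [3, 0, 0], "twist": [0, 0, 0]},
    {"gripper": 0, "translation": [0, 0, 0], "twist": [0, 0, 0]}
  ]
}}

```text
time: 7.13
tool_pos: [629.2, -203.4, 98.7]
tcp_rot: [-180.0, -0.5, -178.6]
ft_force: [-0.0, -0.8, 0.0]
finger_gap: -0.1
```

>>> {"name": "move_arm", "arguments": {
  "series": [
    {"gripper": 0, "translation": [4, -0.8, 0], "twist": [0, 0, 2.6]},
    {"gripper": 0, "translation": [5, -1, 0], "twist": [0, 0, 3.3]},
    {"gripper": 0, "translation": [5, -1, 0], "twist": [0, 0, 3.3]},
    {"gripper": 0, "translation": [5, -1, 0], "twist": [0, 0, 3.3]}
  ]
}}

```text
time: 7.47
tool_pos: [613.1, -207.2, 103.8]
tcp_rot: [-179.8, 0.1, 168.5]
ft_force: [2.1, -0.1, -2.5]
finger_gap: -0.2
```

>>> {"name": "move_arm", "arguments": {
  "series": [
    {"gripper": 0, "translation": [5, -0.5, 0.5], "twist": [0, 0, 2.8]},
    {"gripper": 0, "translation": [5, -0.5, 0.5], "twist": [0, 0, 2.8]},
    {"gripper": 0, "translation": [5, -0.5, 0.5], "twist": [0, 0, 2.8]},
    {"gripper": 0, "translation": [5, -0.5, 0.5], "twist": [0, 0, 2.8]},
    {"gripper": 0, "translation": [5, -0.5, 0.5], "twist": [0, 0, 3.2]},
    {"gripper": 0, "translation": [5, -1, 0.5], "twist": [0, 0, 3.2]}
  ]
}}

```text
time: 7.97
tool_pos: [588.0, -204.7, 108.8]
tcp_rot: [-180.0, 1.3, 149.9]
ft_force: [1.6, -1.6, -2.1]
finger_gap: -0.0
```

>>> {"name": "move_arm", "arguments": {
  "series": [
    {"gripper": 0, "translation": [5.5, -0.5, 1.2], "twist": [0, 0.2, 2]},
    {"gripper": 0, "translation": [5.5, -0.5, 1.2], "twist": [0, 0.2, 2]},
    {"gripper": 0, "translation": [5.5, -0.5, 1.2], "twist": [0, 0.2, 2]},
    {"gripper": 0, "translation": [5.5, -0.5, 1.2], "twist": [0, 0.2, 2.5]},
    {"gripper": 0, "translation": [5.5, -0.5, 1.2], "twist": [0, 0.2, 2.5]},
    {"gripper": 0, "translation": [5.5, -0.5, 1.2], "twist": [0, 0.2, 2.5]}
  ]
}}

```text
time: 8.47
tool_pos: [563.4, -193.2, 109.4]
tcp_rot: [179.7, 1.2, 135.5]
ft_force: [2.0, -3.2, -1.5]
finger_gap: -0.0
```

>>> {"name": "move_arm", "arguments": {
  "series": [
    {"gripper": 0, "translation": [5.5, -0.6, 1.2], "twist": [0, 0, 2.8]},
    {"gripper": 0, "translation": [5.5, -0.6, 1.2], "twist": [0, 0, 2.8]},
    {"gripper": 0, "translation": [5.5, -0.6, 1.2], "twist": [0, 0, 2.8]},
    {"gripper": 0, "translation": [5.5, -0.6, 1.2], "twist": [0, 0, 2.8]},
    {"gripper": 0, "translation": [5.5, -0.6, 1.2], "twist": [0, 0, 2.8]},
    {"gripper": 0, "translation": [5.5, -0.6, 1.2], "twist": [0, 0, 2.8]}
  ]
}}

```text
time: 8.97
tool_pos: [543.2, -175.8, 109.6]
tcp_rot: [178.9, 2.1, 117.7]
ft_force: [-0.1, -3.5, -0.1]
finger_gap: 0.4
```

>>> {"name": "move_arm", "arguments": {
  "series": [
    {"gripper": 0, "translation": [5, -0.5, 1], "twist": [0, 0, 1.8]},
    {"gripper": 0, "translation": [4, -0.5, 1], "twist": [0, 0, 1.8]},
    {"gripper": 0, "translation": [3, -0.5, 0.5], "twist": [0, 0, 1.5]},
    {"gripper": 0, "translation": [2, -0.3, 0.5], "twist": [0, 0, 1]}
  ]
}}

```text
time: 9.3
tool_pos: [536.8, -166.9, 110.9]
tcp_rot: [178.4, 2.5, 111.1]
ft_force: [0.2, -2.8, -1.7]
finger_gap: 0.1
```

>>> {"name": "move_arm", "arguments": {
  "series": [
    {"gripper": 0, "translation": [3, -0.3, 0.5], "twist": [0, 0, 1.2]},
    {"gripper": 0, "translation": [3, -0.3, 0.5], "twist": [0, 0, 1.2]},
    {"gripper": 0, "translation": [2, -0.2, 0.5], "twist": [0, 0, 1.2]},
    {"gripper": 0, "translation": [1.5, -0.2, 0.5], "twist": [0, 0, 0]}
  ]
}}

```text
time: 9.63
tool_pos: [533.6, -160.4, 111.7]
tcp_rot: [178.1, 2.7, 107.2]
ft_force: [-0.2, -2.5, -2.1]
finger_gap: 0.0
```

Run:
```python
from bench import r
from h import *
import cv2
st=r.sense(); print(st["tool_pos"],st["tcp_rot"],st["ft_force"])
x=R.from_euler("xyz",st["tcp_rot"],degrees=True).as_matrix()[:2,0]
C=np.array([609.6,-115.4]); g=np.radians(np.arange(150,260,.1))
e=(C+88*np.c_[np.cos(g),np.sin(g)]-st["tool_pos"][:2])@x/np.hypot(*x)-17
print("phi",np.degrees(g[np.abs(e).argmin()])-360)
s=r.snapshot("top"); cv2.imwrite("pics/t3.png",cv2.resize(s["pixels"][135:275,230:430,::-1],None,fx=4,fy=4,interpolation=cv2.INTER_CUBIC))
```

```text
[ 533.62669368 -160.43973188  111.73185014] [178.05078191   2.72765533 107.15711126] [-0.1975627  -2.53887568 -2.09092056]
phi -160.5000000000028
```

View pics/t3.png

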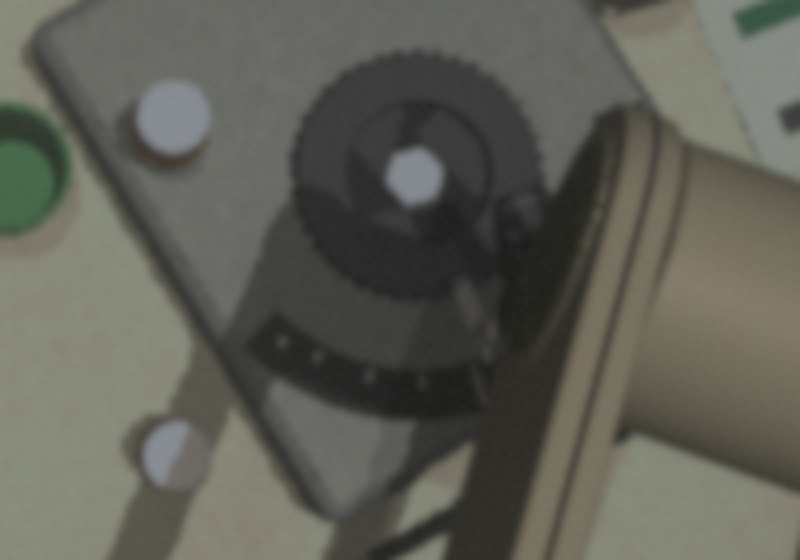

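The top view shows the lever just short of the long mark at about (480,385), as the estimate (-160.5° against -163.4°) says. I'll push the last ~4.5 mm.

>>> {"name": "move_arm", "arguments": {
  "series": [
    {"gripper": 0, "translation": [2, -0.2, 0.5], "twist": [0, 0, 0.8]},
    {"gripper": 0, "translation": [1.5, -0.2, 0.5], "twist": [0, 0, 0.8]},
    {"gripper": 0, "translation": [1, 0, 0], "twist": [0, 0, 0]}
  ]
}}

```text
time: 9.93
tool_pos: [532.4, -156.7, 111.6]
tcp_rot: [177.9, 2.8, 105.5]
ft_force: [-1.1, -3.6, -0.4]
finger_gap: -0.3
```

```bash
cat > phi.py <<'E'
from bench import r
from h import *
st=r.sense(); print(st["tool_pos"],st["tcp_rot"],st["ft_force"])
x=R.from_euler("xyz",st["tcp_rot"],degrees=True).as_matrix()[:2,0]
C=np.array([609.6,-115.4]); g=np.radians(np.arange(150,260,.1))
e=(C+88*np.c_[np.cos(g),np.sin(g)]-st["tool_pos"][:2])@x/np.hypot(*x)-17
print("phi",np.degrees(g[np.abs(e).argmin()])-360)
E
python3 phi.py
```

```text
[ 532.42244176 -156.7434035   111.62817171] [177.90928304   2.76974712 105.51530233] [-1.08545225 -3.56960801 -0.3912394 ]
phi -163.10000000000267
```

>>> {"name": "move_arm", "arguments": {
  "series": [
    {"gripper": 0, "translation": [-5, 0, 0], "twist": [0, 0, 0]},
    {"gripper": 0, "translation": [-15, 0, 0], "twist": [0, 0, 0]},
    {"gripper": 0, "translation": [-12, 0, -5], "twist": [0, 0, 0]},
    {"gripper": 0, "translation": [0, 0, -30], "twist": [0, 0, 0]},
    {"gripper": 0, "translation": [0, 0, -40], "twist": [0, 0, 0]},
    {"gripper": 0, "translation": [0, 0, -40], "twist": [0, 0, 0]},
    {"gripper": 0, "translation": [0, 0, -20], "twist": [0, 0, 0]},
    {"gripper": 0, "translation": [0, 0, 0], "twist": [0, 0, 0]}
  ]
}}

```text
time: 10.6
tool_pos: [534.4, -188.3, 251.9]
tcp_rot: [178.1, 2.4, 105.5]
ft_force: [0.9, -0.4, 1.0]
finger_gap: -0.0
```

Run:
```python
from bench import r
from h import *
import cv2
st=r.sense(); print(st["tool_pos"],st["tcp_rot"],st["ft_force"]); s=r.snapshot("wrist"); a=s["pixels"][:,:,::-1].copy()
C=np.array([609.6,-115.4])
for ph in (-163.3,-166.3,-160.3):
  c=np.array([np.cos(np.radians(ph)),np.sin(np.radians(ph))])
  print(ph,"pintop",wrist_px(st,s,[*(C+88*c),128]).round(1),"nose",wrist_px(st,s,[*(C+104*c),83]).round(1),"lm0",wrist_px(st,s,[*(C+104*c),70]).round(1),"lm1",wrist_px(st,s,[*(C+126*c),70]).round(1))
u=wrist_px(st,s,[508,-145,80]).astype(int); x0=max(0,min(u[0]-100,312));y0=max(0,min(u[1]-75,234)); print(x0,y0)
cv2.imwrite("pics/w4.png",cv2.resize(a[y0:y0+150,x0:x0+200],None,fx=4,fy=4,interpolation=cv2.INTER_CUBIC))
```

```text
[ 534.37904285 -188.26063711  251.89589559] [178.13452834   2.35701729 105.54272829] [ 0.91298776 -0.42405082  0.99438938]
-163.3 pintop [261.2 132.1] nose [244.2 126.3] lm0 [244.4 124.8] lm1 [224.1 125.5]
-166.3 pintop [261.3 127. ] nose [244.2 121.1] lm0 [244.4 119.8] lm1 [224.  119.5]
-160.3 pintop [261.5 137.2] nose [244.5 131.4] lm0 [244.7 129.7] lm1 [224.6 131.5]
142 50
```

View pics/w4.png

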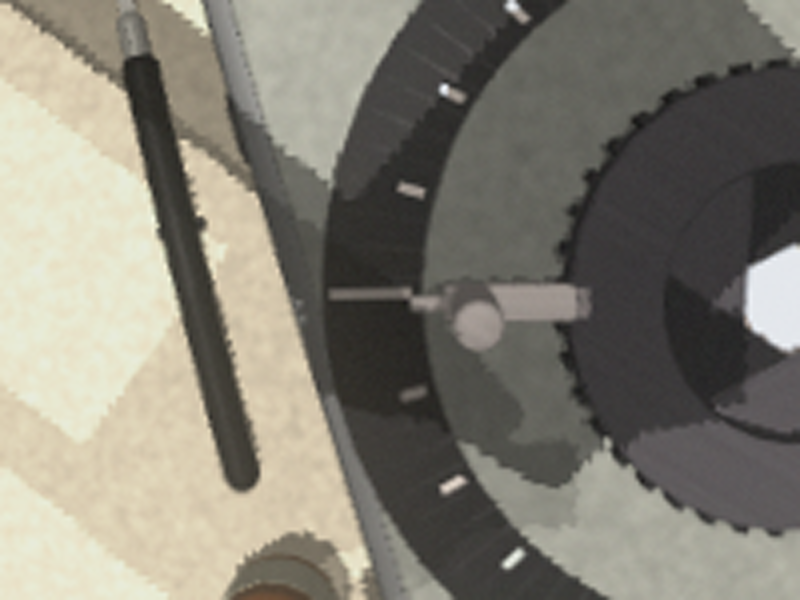

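The pointer nose at (425,302) lines up with the long mark at y≈294. After removing the predicted parallax of about 6 px (enlarged), 2–3 px remains, under 0.5°. The tool is clear, so I'll check the bystanders numerically and hand in.

Run:
```python
from bench import r
import cv2,numpy as np
a=cv2.imread("pics/side0.png"); b=r.snapshot("side")["pixels"][:,:,::-1].copy()
g=lambda i:cv2.cvtColor(i,cv2.COLOR_BGR2GRAY)
A,B=cv2.equalizeHist(g(a)),cv2.equalizeHist(g(b))
for n,(u,v) in dict(ink_a=(210,252),ink_b=(297,343),ink_c=(273,200),jar=(246,198),cup=(388,273),pen=(240,322),loupe=(358,228)).items():
    h=18; t=g(a)[v-h:v+h,u-h:u+h]; w=g(b)[v-h-8:v+h+8,u-h-8:u+h+8]
    m=cv2.matchTemplate(w,t,cv2.TM_CCOEFF_NORMED); _,q,_,l=cv2.minMaxLoc(m); print(n,"shift px",l[0]-8,l[1]-8,"corr",round(q,2))
print(r.hand_in())
```

```text
ink_a shift px 0 -1 corr 0.91
ink_b shift px 0 0 corr 0.99
ink_c shift px -1 1 corr 0.26
jar shift px 0 0 corr 1.0
cup shift px 0 0 corr 1.0
pen shift px 8 4 corr 0.96
loupe shift px 0 0 corr 1.0
the job is handed in; nothing more can be done
None
```

Run:
```python
from bench import r
from h import *
s=r.snapshot("wrist"); st=dict(tool_pos=np.array([534.379,-188.261,251.896]),tcp_rot=[178.1345,2.357,105.5427])
print((wrist_px(st,s,[471.9,-228.6,6])-[142,50])*4)
```

```text
the job is handed in; nothing more can be done
```

I pushed the lever to its fully open stop, then back from the other side until its pointer sat on the long mark. The job is handed in; it reports no verdict.

- **Open stop:** the force rose from about 3 N to 11 N when the lever reached the stop. I held it there about 0.25 s. The pin was then at -88.5°, where the open stop should be, and a side picture agreed.
- **Long mark:** contact geometry put the lever at -163.1° when I backed off; the mark measures -163.3°. A close wrist picture, corrected for parallax, showed the pointer within about 0.5° of the mark. The gripper was then about 250 mm above the table, touching nothing.
- **Forces:** readings while pushing were about 2–4 N; the highest was 11 N at the stop.
- **Bystanders:** comparing side pictures from start and end, ink_a, ink_b, jar, cup and loupe were within 1 pixel of where they stood.
- **Checks that failed or disagreed:**
  - **ink_c:** the match was too poor to use (correlation 0.26). The bottle looked unmoved in the top picture taken during the last push.
  - **Pen:** the comparison gave a shift of (8, 4) pixels along its own length. I think this is a false match, because its plain shaft looks the same all along. A cross-check came after the hand-in and could not run. The fingertips never went below 98 mm, and the pen lies on the table.

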